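# Uncover the ball tray and hold it level over the scanner

### The job

Lift the yellow dust cover off the blue dock and set it down upright on the cork mat, without dropping it. Then take the metal tray by its black handle, carry it to the scanner without letting the loose steel ball out of its pocket or shifting the other loose things on the bench, and hold it still and level, centred about 10 cm above the scanner's glass, so that the tag under it can be read. Finish while still holding it there: do not put it down or let go.

Things in the scene. Friction and masses are not known exactly. Their poses are not given: they have to be found in the camera images.
- cover_grip (a point): Yellow dust cover, an open-bottomed box 156 (x) x 102 (y) x 70 mm high, 3 mm walls, black bar handle upright on top, 60 (x) x 14 (y) x 42 mm high; 220 g. Point: on its centre line, 14 mm below the handle's top, 28 above the flat top, 98 above the lower rim. z up. It stands loose on the dock over the tray, axes within 5 deg of it; it must rise straight up 60 mm to clear the tray's handle
- tray_grip (a point): Metal tray, loose on the dock, hidden under the cover at first: plate 130 (x) x 70 (y) x 8 mm, black blade handle upright in its middle, 50 (x) x 12 (y) mm, 46 mm high above the plate. Point: on its centre line, 14 mm below the handle's top, 40 above the tray's underside. z up. A flat steel block 8 mm high on the -x end balances the ball. 150 to 290 g
- tray_pocket (a point): Where the ball's centre is when it lies centred in the tray's round pocket (28 mm wide, 4 mm deep): 46 mm from the tray's centre along the tray's +x, 23 mm below the tray's grip point
- ball_center (a point): Centre of the loose steel ball, 26 mm across, 72 g, lying in the tray's pocket, free to roll there by a few mm, and out of it if the tray is tipped by more than about 40 degrees or jolted
- dock_top (a point): Centre of the upper face of the blue dock, a fixed slab 184 (x) x 130 (y) x 15 mm high with a black rubber top, on which tray and cover stand
- mat_top (a point): Centre of the upper face of the cork mat, 195 (x) x 145 (y) x 3 mm, fixed to the bench: the place for the cover; axes along its sides
- scanner_glass (a point): Centre of the upward-looking black glass of the scanner, a fixed grey box 136 x 136 mm; the glass, 100 x 100 mm with a red cross, is its top, 45 mm above the bench
- tape: Bystander: amber roll of packing tape lying flat, 90 mm across, 48 mm high; origin at its underside
- screwdriver: Bystander: orange-handled screwdriver lying on the bench, 150 mm long along its x
- carton: Bystander: small cardboard carton 100 x 75 x 60 mm; origin at its underside
- spray: Bystander: white bottle with a red cap, 56 mm across, 150 mm high; origin at its underside
- tub: Bystander: blue cup, 72 mm across, 70 mm high; origin at its underside
- wrench: Bystander: steel wrench lying on the bench, 130 mm long along its x
Things that resemble listed ones, but are neither listed nor needed, are in the scene too. What is shaped like the part that bears cover_grip but green or orange is not meant.

How it is judged:
On the way, in this order (a step that is already met when the one before it is completed fails the run):
1. the cover stands upright on the mat, let go (horizontal distance between cover_grip and mat_top below 0.05 m and height (world z) of cover_grip below 0.109 m and angle between cover_grip's own z axis and vertical below 0.1 rad and contact force between cover and the fingers below 0.1 N and linear speed of cover below 0.03 m/s and distance between ball_center and tray_pocket below 0.014 m), for 0.2 s.
2. the tray is lifted clear of the dock in the fingers, the ball in its pocket (z of tray_grip in the frame of dock_top above 0.07 m and contact force between tray and the fingers above 0.5 N and distance between ball_center and tray_pocket below 0.014 m), for 0.2 s.
At the end, for the whole second after the job is handed in: Cover upright on the mat (centres within 50 mm), released, at rest. Tray held still in the fingers alone, its centre within 40 mm of the glass centre seen from above, its underside 60 to 140 mm above the glass, level within 0.12 rad, the ball in its pocket (within 14 mm) (all of step 1 and horizontal distance between tray_grip and scanner_glass below 0.04 m and z of tray_grip in the frame of scanner_glass between 0.1 and 0.18 m and angle between tray_grip's own z axis and vertical below 0.12 rad and linear speed of tray below 0.03 m/s and angular speed of tray below 0.2 rad/s and contact force between tray and the fingers above 0.5 N and contact force between tray and scanner below 0.1 N and contact force between tray and cover below 0.1 N); the arm keeps its last pose, push and grip.
It fails at once if the ball leaves its pocket (distance between ball_center and tray_pocket above 0.018 m).
It fails at once if the cover is dropped: it falls faster than 0.5 m/s without being held (linear speed of cover above 0.5 m/s and contact force between cover and the fingers below 0.1 N).
It fails at once if one of the bystanders is shifted by more than 30 mm (distance of any of tape, screwdriver, carton, spray, tub, wrench from where it was at the start of the episode above 0.03 m).
It also fails if it takes over 72 s, if anything falls off the work surface, if the arm or the gripper's body presses on something with over 40 N, if the wrist force passes 120 N, or if a joint passes its speed limit or range.

### The arm

A 6-joint arm with a two-finger parallel gripper is mounted at the origin on the work surface. World frame = base frame: x ahead of the robot, y to its left, z up, the work surface at z = 0. Lengths are in m, angles in rad, forces in N, time in s.
With the tool pointing down it reaches from about 0.375 to 0.975 m from the base axis. Payload 3.8 kg.
Tool frame: the origin (TCP) lies between the finger pads; the fingertips stand 22 mm ahead of it and the grasp point (between the pads) lies 3 mm ahead of it (tcp_to_tips is the distance from the TCP to the fingertips, in m); z points along the fingers, y is the direction in which the jaws open and shut (so a half turn about z gives the same grasp; the last joint's range is limited). The gripper opens to 88 mm and grips with 3 to 60 N. Pads are 18 mm wide; open, the fingers measure 123 mm over their backs; the gripper's body (75 mm by 187 mm) begins 45 mm behind the grasp point.
Start: joints at [1.235, 0.264, 1.604, -0, 1.274, -0.037], TCP at [0.199, 0.645, 0.261] pointing down, gripper open.
Joint ranges: [-2.63, 2.63], [-0.94, 2.18], [0.31, 2.57], [-1.31, 4.45], [0, 2.66], [-2.55, 2.55]. Speed limits (rad/s): [2.57, 2.57, 3.14, 3.14, 3.14, 3.14].

### API

Orientations are given as a unit quaternion [w, x, y, z].
In Python, from workcell import get_state, capture, get_calibration, close_job, tcp_to_tips gives the robot as it stands.
- The arm moves only by the tool move_arm, never from a script. Its argument "steps" is a list of rows, each an object of numbers: "dx", "dy", "dz": the shift along the tool's x, y, z in mm; "wx", "wy", "wz": the turn, a rotation vector about the tool's x, y, z in rad. A call has 1 to 20 rows; each row is the pose to reach, as a shift and turn from the pose commanded when the call began, along the tool's axes at that moment; what a row does not reach only later rows make up. A row lasts 1/12 s, in which the tool goes at most 41.7 mm and 7.16 degrees, less where a joint would pass 70% of its speed; a pose out of reach is approached as far as the arm can. A call with a gripper value outside its range is refused whole. "jaw" is the finger opening in mm, from 0 to 88.1, set as the call begins (left out, the last holds). The fingers move at their own pace and stop on an object; the grip force is fixed at half the most. Time passes only in rows, so rows that repeat a pose let the fingers close. It gives the time, the measured TCP pose, the force and the opening at its end, in the units of the state.
- get_state(): the state, without advancing time (a new reading comes with each control period).
- capture(name): name is "side" or "top" or "wrist"; returns the picture (400x640x3 uint8, red, green, blue); there is no depth.
- get_calibration(name): a dict with "vertical_fov" (degrees; the focal length in pixels is half the picture's height over the tangent of half this angle, whatever the lens; pixels are square), "cx", "cy" (the principal point, pixels), "k1" (the pictures are not rectified: a ray, as slopes to the right and down, at radius r is drawn at 1 + k1 r^2 times it, then the intrinsics apply), "pose" (4x4, takes a point from camera to world coordinates); the wrist camera has in their place "tool_from_camera" (4x4, takes a point from camera to tool coordinates, whose origin is the TCP and whose axes are the flange's). Camera axes: x right, y down, z forward; pixel columns grow to the right and rows downward; lengths in m; the calibration is good to about 2 mm. A picture is of the moment at which its call begins: read the wrist's pose just before it. get_calibration takes no time and is no camera call.
- close_job(): hands the job in, once; it reports no verdict.
The state is a dict: "clock": time; "qpos": joint angles; "qd": joint speeds; "tau": joint torques, N m; "ee_pos": TCP position; "tcp_rot": TCP orientation; "force": force on the tool from outside, world axes, zero at the start; "wrist_torque": the same for the moment, N m; "grip_width": finger opening in m.
Only numpy, scipy, OpenCV 4.12 (cv2) and the standard library are available. Lean on these libraries where they do the work, as an engineer would, in place of code of your own. Each camera call takes 0.05 s, during which the arm holds its last target. There are 200 camera calls.

## Working session

There is one attempt and no reset: what is moved stays moved. The work goes in short steps, Python scripts to look and compute and a tool call to move; the robot and the scene stay as the last step left them, time stands still between calls to the robot, and variables do not carry over. Pictures are saved under pics/ and viewed, about 8 in all and at most 12, crops included, and the job is handed in when it is done.

Besides the shell and the picture viewer there is one more tool, called as name(argument=value, ...), one argument or row to a line, values as JSON. move_arm: Moves the arm, as the interface text tells. Its arguments: {"type":"object","properties":{"steps":{"type":"array","items":{"type":"object","properties":{"dx":{"type":"number"},"dy":{"type":"number"},"dz":{"type":"number"},"wx":{"type":"number"},"wy":{"type":"number"},"wz":{"type":"number"}}}},"jaw":{"type":"number"}},"required":["steps"]}

```bash
mkdir -p pics; ls; cat > h.py <<'E'
import numpy as np, cv2
from scipy.spatial.transform import Rotation as R
from workcell import get_state, capture, get_calibration, close_job, tcp_to_tips
def K(c):
    f=200/np.tan(np.radians(c["vertical_fov"])/2); return f,c["cx"],c["cy"],c["k1"]
def rot(q): return R.from_quat([q[1],q[2],q[3],q[0]]).as_matrix()
def cam(name,s=None):
    c=get_calibration(name)
    if "pose" in c: return c,np.array(c["pose"])
    s=s or get_state(); T=np.eye(4); T[:3,:3]=rot(s["tcp_rot"]); T[:3,3]=s["ee_pos"]
    return c,T@np.array(c["tool_from_camera"])
def pix2w(name,uv,z,s=None):
    c,T=cam(name,s); f,cx,cy,k=K(c)
    d=np.array([(uv[0]-cx)/f,(uv[1]-cy)/f]); u=d.copy()
    for _ in range(30): u=d/(1+k*(u@u))
    r=T[:3,:3]@np.array([u[0],u[1],1]); return T[:3,3]+r*(z-T[2,3])/r[2]
def w2pix(name,p,s=None):
    c,T=cam(name,s); f,cx,cy,k=K(c)
    q=T[:3,:3].T@(np.array(p)-T[:3,3]); u=q[:2]/q[2]; u=u*(1+k*(u@u)); return u*f+[cx,cy]
def snap(name,fn):
    im=capture(name); cv2.imwrite("pics/"+fn,im[:,:,::-1]); return im
E
python3 - <<'E'
from h import *
s=get_state(); print(s["clock"],s["ee_pos"],s["tcp_rot"],s["grip_width"],tcp_to_tips)
a=snap("top","top0.png"); b=snap("side","side0.png")
for n in("top","side"): print(n,np.round(cam(n)[1],3).tolist(),K(get_calibration(n)))
E
```

```text
pics
0.0 [0.19849808 0.64448051 0.25939773] [-1.99315799e-04  1.48848579e-01  9.88859383e-01 -1.08711584e-03] 0.08794789318866693 0.022
top [[-0.009, -0.996, 0.094, 0.393], [-1.0, 0.01, 0.012, 0.07], [-0.013, -0.094, -0.996, 1.39], [0.0, 0.0, 0.0, 1.0]] (np.float64(417.58976267994683), 311.4215356923693, 204.2792797248195, -0.030140204784357548)
side [[0.855, -0.333, 0.398, 0.061], [-0.519, -0.522, 0.677, -0.657], [-0.017, -0.785, -0.619, 0.764], [0.0, 0.0, 0.0, 1.0]] (np.float64(378.18007785613815), 322.8739083584722, 203.87660451252432, -0.021443029443517825)
```

View pics/top0.png

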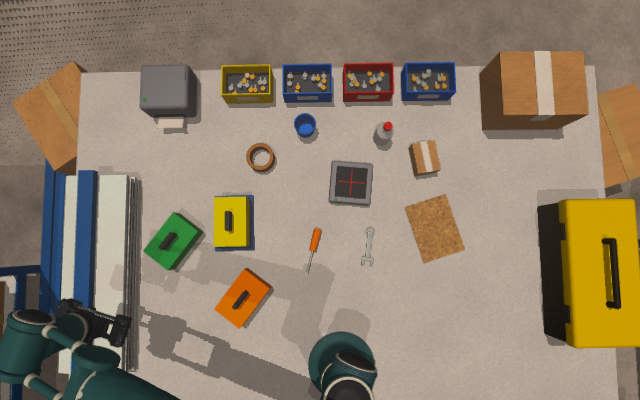

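View pics/side0.png

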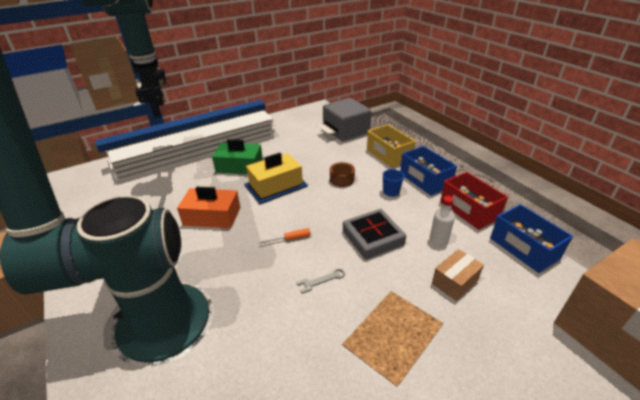

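Top view: three boxes with black handles – green (173,241), orange (243,298) and yellow (231,221); only the yellow one stands on the blue dock, so it is the cover. Scanner is at (351,183), cork mat at (435,228). I'll measure them and confirm with an enlarged crop.

```bash
cat > m.py <<'E'
from h import *
im=cv2.imread("pics/top0.png"); hsv=cv2.cvtColor(im,cv2.COLOR_BGR2HSV)
def rect(name,mask,roi,z):
    x0,y0,x1,y1=roi; m=np.zeros_like(mask); m[y0:y1,x0:x1]=mask[y0:y1,x0:x1]
    m=cv2.morphologyEx(m,cv2.MORPH_OPEN,np.ones((2,2)))
    c=max(cv2.findContours(m,cv2.RETR_EXTERNAL,cv2.CHAIN_APPROX_NONE)[0],key=cv2.contourArea)[:,0]
    W=np.array([pix2w("top",p,z)[:2] for p in cv2.convexHull(c)[:,0].astype(float)],np.float32)
    r=cv2.minAreaRect(W*1000); print(name,np.round(r[0],1),np.round(r[1],1),round(r[2],1),np.ptp(c,axis=0),c.min(0))
    return r
yel=cv2.inRange(hsv,(22,120,120),(35,255,255))
blk=cv2.inRange(hsv,(0,0,0),(180,255,60))
cork=cv2.inRange(hsv,(5,90,80),(22,255,255))
blue=cv2.inRange(hsv,(100,100,40),(130,255,255))
rect("cover top",yel,(205,185,262,260),.085)
rect("handle",blk,(222,205,240,238),.127)
rect("mat",cork,(395,185,475,270),.003)
rect("glass",blk,(335,165,370,205),.045)
rect("dock blue",blue|yel,(205,185,262,260),.015)
for n,p,z in [("tape",(260,157),0.048),("spray",(388,127),.15),("carton",(426,155),.06),("tub",(305,124),.07),("wrench",(369,246),0),("driver",(315,245),.015)]: print(n,pix2w("top",p,z).round(3))
crop=np.hstack([cv2.resize(im[185:265,205:275],None,fx=5,fy=5,interpolation=2),cv2.resize(im[150:230,320:390],None,fx=5,fy=5,interpolation=2)])
cv2.imwrite("pics/crop0.png",crop)
E
python3 m.py
```

```text
cover top [461.2 341.9] [101.1 154.1] 89.5 [32 49] [214 198]
handle [461.6 330.9] [51.8  6.1] 0.5 [ 2 17] [230 213]
mat [ 436.9 -322.3] [194.6 145.2] 17.5 [59 68] [406 195]
glass [613. -72.] [42.3 42.5] 81.7 [13 13] [354 169]
dock blue [458.8 357.2] [175.7 106.1] 0.3 [32 53] [214 198]
tape [0.676 0.254 0.048]
spray [ 0.743 -0.149  0.15 ]
carton [ 0.674 -0.285  0.06 ]
tub [0.778 0.105 0.07 ]
wrench [ 0.383 -0.102  0.   ]
driver [0.388 0.077 0.015]
```

View pics/crop0.png

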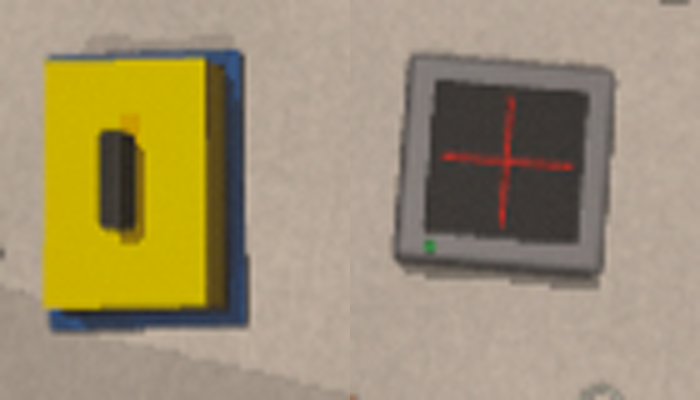

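The crop confirms it: the yellow cover (handle about (227,221)) is on the blue dock and measures 101×154 mm, against 102×156 given. The glass cross is at (351.6,181.6). I'll move above the cover.

```bash
cat >> h.py <<'E'
def delta(p,yaw,s=None):
    """print tool-frame move to world p (TCP) with tool x at yaw, z down"""
    s=s or get_state(); A=rot(s["tcp_rot"]); d=A.T@(np.array(p)-s["ee_pos"])*1000
    B=np.array([[np.cos(yaw),np.sin(yaw),0],[np.sin(yaw),-np.cos(yaw),0],[0,0,-1]])
    print("at",np.round(s["ee_pos"],4),"t",round(s["clock"],2),"move",d.round(1),"turn",R.from_matrix(A.T@B).as_rotvec().round(4))
E
python3 - <<'E'
from h import *
print("handle",pix2w("top",(227.2-.5,220.5),.127),"glass",pix2w("top",(351.6-.5,181.6-.5),.045))
delta([.461,.342,.22],np.pi)
E
```

```text
handle [0.46470046 0.3441023  0.127     ] glass [ 0.59355383 -0.04258673  0.045     ]
at [0.1985 0.6445 0.2595] t 0.1 move [-339.9 -211.8   39.9] turn [-0.002  -0.0003 -0.2988]
```

move_arm(
  jaw=60,
  steps=[
    {"dx":-10,"dy":-6,"wz":-0.02},
    {"dx":-35,"dy":-22,"wz":-0.06},
    {"dx":-70,"dy":-44,"wz":-0.1},
    {"dx":-105,"dy":-65,"wz":-0.15},
    {"dx":-140,"dy":-87,"dz":5,"wz":-0.2},
    {"dx":-175,"dy":-109,"dz":10,"wz":-0.25},
    {"dx":-210,"dy":-131,"dz":15,"wz":-0.299},
    {"dx":-245,"dy":-153,"dz":20,"wz":-0.299},
    {"dx":-280,"dy":-174,"dz":25,"wz":-0.299},
    {"dx":-310,"dy":-193,"dz":30,"wz":-0.299},
    {"dx":-330,"dy":-206,"dz":35,"wz":-0.299},
    {"dx":-340,"dy":-212,"dz":40,"wx":-0.002,"wz":-0.299},
    {"dx":-340,"dy":-212,"dz":40,"wx":-0.002,"wz":-0.299},
    {"dx":-340,"dy":-212,"dz":40,"wx":-0.002,"wz":-0.299},
    {"dx":-340,"dy":-212,"dz":40,"wx":-0.002,"wz":-0.299},
  ],
)

```text
invalid input at $.steps[0]: expected keys dx, dy, dz, wx, wy, wz
```

```bash
python3 - <<'E'
from h import *
s=get_state(); im=snap("wrist","w1.png"); delta([.461,.342,.116],np.pi,s)
import json; json.dump({k:np.array(v).tolist() for k,v in s.items()},open("s1.json","w"))
print("pred handle top centre",w2pix("wrist",[.462,.342,.127],s),"corners", [w2pix("wrist",[.461+a*.078,.342+b*.051,.085],s).round() for a in(-1,1) for b in(-1,1)])
E
```

```text
at [0.1985 0.6445 0.2595] t 0.1 move [-339.9 -211.6  143.9] turn [-0.002  -0.0003 -0.2988]
pred handle top centre [165.71795619 436.77630895] corners [array([123., 374.]), array([188., 359.]), array([173., 445.]), array([233., 434.])]
```

View pics/w1.png

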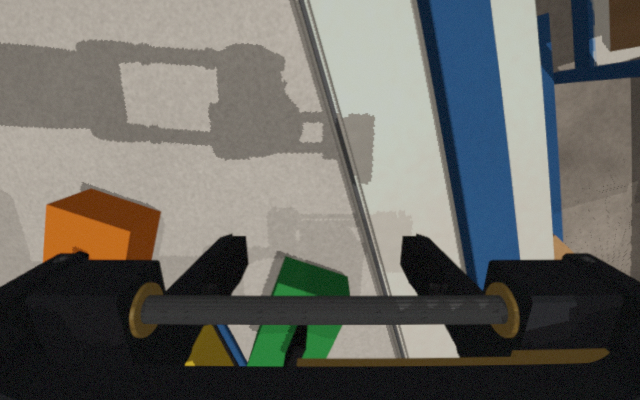

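The move was refused because every row needs all six keys, so this picture (fingers above the green box) is still from the start pose. I'll resend it in full.

move_arm(
  jaw=60,
  steps=[
    {"dx":-10,"dy":-6,"dz":0,"wx":0,"wy":0,"wz":-0.02},
    {"dx":-35,"dy":-22,"dz":0,"wx":0,"wy":0,"wz":-0.06},
    {"dx":-70,"dy":-44,"dz":0,"wx":0,"wy":0,"wz":-0.1},
    {"dx":-105,"dy":-65,"dz":0,"wx":0,"wy":0,"wz":-0.15},
    {"dx":-140,"dy":-87,"dz":5,"wx":0,"wy":0,"wz":-0.2},
    {"dx":-175,"dy":-109,"dz":10,"wx":0,"wy":0,"wz":-0.25},
    {"dx":-210,"dy":-131,"dz":15,"wx":0,"wy":0,"wz":-0.299},
    {"dx":-245,"dy":-153,"dz":20,"wx":0,"wy":0,"wz":-0.299},
    {"dx":-280,"dy":-174,"dz":25,"wx":0,"wy":0,"wz":-0.299},
    {"dx":-310,"dy":-193,"dz":30,"wx":0,"wy":0,"wz":-0.299},
    {"dx":-330,"dy":-206,"dz":35,"wx":0,"wy":0,"wz":-0.299},
    {"dx":-340,"dy":-212,"dz":40,"wx":-0.002,"wy":0,"wz":-0.299},
    {"dx":-340,"dy":-212,"dz":40,"wx":-0.002,"wy":0,"wz":-0.299},
    {"dx":-340,"dy":-212,"dz":40,"wx":-0.002,"wy":0,"wz":-0.299},
    {"dx":-340,"dy":-212,"dz":40,"wx":-0.002,"wy":0,"wz":-0.299},
  ],
)

```text
clock: 1.4
ee_pos: [0.4605, 0.3435, 0.2207]
tcp_rot: [-0.0, -0.0, 1.0, 0.001]
force: [0.0, 0.1, 0.2]
grip_width: 0.0601
```

```bash
python3 - <<'E'
from h import *
s=get_state(); im=snap("wrist","w2.png"); delta([.461,.342,.116],np.pi,s)
print("pred handle top centre",w2pix("wrist",[.461,.342,.127],s),"handle corners", [w2pix("wrist",[.461+a*.03,.342+b*.007,.127],s).round() for a in(-1,1) for b in(-1,1)],"corners", [w2pix("wrist",[.461+a*.078,.342+b*.051,.085],s).round() for a in(-1,1) for b in(-1,1)])
E
```

```text
at [0.4605 0.3435 0.2207] t 1.4 move [ -0.5  -1.7 104.7] turn [ 0.0025 -0.0003  0.0009]
pred handle top centre [321.29363949 207.64111547] handle corners [array([312., 171.]), array([330., 171.]), array([313., 241.]), array([330., 241.])] corners [array([263., 107.]), array([380., 107.]), array([273., 265.]), array([371., 265.])]
```

View pics/w2.png

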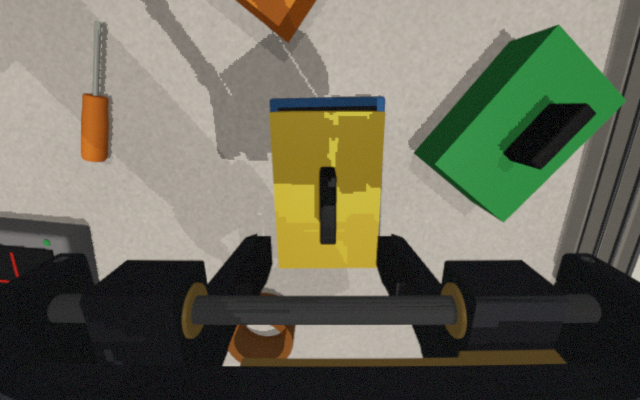

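The handle shows at about (328,206) and the cover corners at (270,109) and (385,109). They sit 6 px to the right of the prediction, so the cover is about 5 mm further in +y: (0.462, 0.346). I'll descend with that, leave the jaw clearance, then close.

move_arm(
  steps=[
    {"dx":-1,"dy":1,"dz":10,"wx":0.002,"wy":0,"wz":0},
    {"dx":-1.5,"dy":2.5,"dz":30,"wx":0.002,"wy":0,"wz":0},
    {"dx":-1.5,"dy":2.5,"dz":50,"wx":0.002,"wy":0,"wz":0},
    {"dx":-1.5,"dy":2.5,"dz":70,"wx":0.002,"wy":0,"wz":0},
    {"dx":-1.5,"dy":2.5,"dz":85,"wx":0.002,"wy":0,"wz":0},
    {"dx":-1.5,"dy":2.5,"dz":95,"wx":0.002,"wy":0,"wz":0},
    {"dx":-1.5,"dy":2.5,"dz":101,"wx":0.002,"wy":0,"wz":0},
    {"dx":-1.5,"dy":2.5,"dz":104.5,"wx":0.002,"wy":0,"wz":0},
    {"dx":-1.5,"dy":2.5,"dz":104.5,"wx":0.002,"wy":0,"wz":0},
    {"dx":-1.5,"dy":2.5,"dz":104.5,"wx":0.002,"wy":0,"wz":0},
  ],
)

```text
clock: 2.28
ee_pos: [0.4631, 0.3456, 0.1169]
tcp_rot: [0.001, -0.0, 1.0, 0.0]
force: [-0.2, 0.6, 0.0]
grip_width: 0.0604
```

move_arm(
  jaw=20,
  steps=[
    {"dx":0,"dy":0,"dz":0,"wx":0,"wy":0,"wz":0},
    {"dx":0,"dy":0,"dz":0,"wx":0,"wy":0,"wz":0},
    {"dx":0,"dy":0,"dz":0,"wx":0,"wy":0,"wz":0},
    {"dx":0,"dy":0,"dz":0,"wx":0,"wy":0,"wz":0},
    {"dx":0,"dy":0,"dz":0,"wx":0,"wy":0,"wz":0},
    {"dx":0,"dy":0,"dz":0,"wx":0,"wy":0,"wz":0},
  ],
)

```text
clock: 2.78
ee_pos: [0.4628, 0.3451, 0.1164]
tcp_rot: [0.0, -0.0, 1.0, 0.0]
force: [1.0, 0.1, 0.1]
grip_width: 0.0222
```

move_arm(
  jaw=0,
  steps=[
    {"dx":0,"dy":0,"dz":0,"wx":0,"wy":0,"wz":0},
    {"dx":0,"dy":0,"dz":0,"wx":0,"wy":0,"wz":0},
    {"dx":0,"dy":0,"dz":0,"wx":0,"wy":0,"wz":0},
    {"dx":0,"dy":0,"dz":0,"wx":0,"wy":0,"wz":0},
    {"dx":0,"dy":0,"dz":0,"wx":0,"wy":0,"wz":0},
    {"dx":0,"dy":0,"dz":0,"wx":0,"wy":0,"wz":0},
  ],
)

```text
clock: 3.28
ee_pos: [0.4628, 0.3452, 0.1163]
tcp_rot: [0.0, -0.0, 1.0, 0.0]
force: [-0.9, 0.7, 0.9]
grip_width: 0.0138
```

The jaws closed at 13.8 mm on the 14 mm handle, so it is gripped. I'll lift straight up.

move_arm(
  steps=[
    {"dx":0,"dy":0,"dz":-2,"wx":0,"wy":0,"wz":0},
    {"dx":0,"dy":0,"dz":-5,"wx":0,"wy":0,"wz":0},
    {"dx":0,"dy":0,"dz":-10,"wx":0,"wy":0,"wz":0},
    {"dx":0,"dy":0,"dz":-17,"wx":0,"wy":0,"wz":0},
    {"dx":0,"dy":0,"dz":-25,"wx":0,"wy":0,"wz":0},
    {"dx":0,"dy":0,"dz":-34,"wx":0,"wy":0,"wz":0},
    {"dx":0,"dy":0,"dz":-44,"wx":0,"wy":0,"wz":0},
    {"dx":0,"dy":0,"dz":-54,"wx":0,"wy":0,"wz":0},
    {"dx":0,"dy":0,"dz":-64,"wx":0,"wy":0,"wz":0},
    {"dx":0,"dy":0,"dz":-74,"wx":0,"wy":0,"wz":0},
    {"dx":0,"dy":0,"dz":-84,"wx":0,"wy":0,"wz":0},
    {"dx":0,"dy":0,"dz":-94,"wx":0,"wy":0,"wz":0},
    {"dx":0,"dy":0,"dz":-102,"wx":0,"wy":0,"wz":0},
    {"dx":0,"dy":0,"dz":-108,"wx":0,"wy":0,"wz":0},
    {"dx":0,"dy":0,"dz":-110,"wx":0,"wy":0,"wz":0},
    {"dx":0,"dy":0,"dz":-110,"wx":0,"wy":0,"wz":0},
  ],
)

```text
clock: 4.62
ee_pos: [0.463, 0.3453, 0.2269]
tcp_rot: [0.001, -0.0, 1.0, 0.0]
force: [0.1, 0.0, -1.7]
grip_width: 0.0133
```

```bash
python3 - <<'E'
from h import *
s=get_state(); print(s["force"],s["grip_width"],s["qpos"])
delta([.438,-.322,.22],np.pi+.17)
E
```

```text
[ 0.07968879  0.01818942 -1.74822731] 0.013310412524536061 [ 5.97799778e-01  1.04022026e-01  1.85536511e+00 -1.82160714e-04
  1.18087009e+00 -9.73155065e-01]
at [0.463  0.3453 0.2269] t 4.62 move [  25.1 -667.3    6.5] turn [ 0.0005  0.0012 -0.1698]
```

move_arm(
  steps=[
    {"dx":0,"dy":-3,"dz":0,"wx":0,"wy":0,"wz":0},
    {"dx":0,"dy":-9,"dz":0,"wx":0,"wy":0,"wz":0},
    {"dx":1,"dy":-18,"dz":0,"wx":0,"wy":0,"wz":0},
    {"dx":1,"dy":-30,"dz":0,"wx":0,"wy":0,"wz":0},
    {"dx":2,"dy":-45,"dz":0,"wx":0,"wy":0,"wz":0},
    {"dx":2,"dy":-62,"dz":0,"wx":0,"wy":0,"wz":0},
    {"dx":3,"dy":-82,"dz":0,"wx":0,"wy":0,"wz":0},
    {"dx":4,"dy":-105,"dz":0,"wx":0,"wy":0,"wz":0},
    {"dx":5,"dy":-130,"dz":0,"wx":0,"wy":0,"wz":0},
    {"dx":6,"dy":-155,"dz":0,"wx":0,"wy":0,"wz":0},
    {"dx":7,"dy":-180,"dz":0,"wx":0,"wy":0,"wz":0},
    {"dx":8,"dy":-205,"dz":0,"wx":0,"wy":0,"wz":0},
    {"dx":9,"dy":-230,"dz":0,"wx":0,"wy":0,"wz":0},
    {"dx":10,"dy":-255,"dz":0,"wx":0,"wy":0,"wz":0},
    {"dx":11,"dy":-280,"dz":0,"wx":0,"wy":0,"wz":0},
    {"dx":12,"dy":-305,"dz":0,"wx":0,"wy":0,"wz":0},
    {"dx":13,"dy":-330,"dz":0,"wx":0,"wy":0,"wz":0},
    {"dx":14,"dy":-355,"dz":0,"wx":0,"wy":0,"wz":0},
    {"dx":15,"dy":-380,"dz":0,"wx":0,"wy":0,"wz":0},
    {"dx":16,"dy":-405,"dz":0,"wx":0,"wy":0,"wz":0},
  ],
)

```text
clock: 6.28
ee_pos: [0.4455, -0.062, 0.2261]
tcp_rot: [0.0, 0.0, 1.0, -0.0]
force: [0.3, -0.6, -2.2]
grip_width: 0.0136
```

move_arm(
  steps=[
    {"dx":1,"dy":-25,"dz":0,"wx":0,"wy":0,"wz":-0.005},
    {"dx":2,"dy":-50,"dz":0,"wx":0,"wy":0,"wz":-0.02},
    {"dx":3,"dy":-75,"dz":0,"wx":0,"wy":0,"wz":-0.04},
    {"dx":4,"dy":-100,"dz":0,"wx":0,"wy":0,"wz":-0.06},
    {"dx":5,"dy":-125,"dz":0,"wx":0,"wy":0,"wz":-0.08},
    {"dx":6,"dy":-150,"dz":0,"wx":0,"wy":0,"wz":-0.1},
    {"dx":7,"dy":-175,"dz":0,"wx":0,"wy":0,"wz":-0.12},
    {"dx":8,"dy":-198,"dz":0,"wx":0,"wy":0,"wz":-0.14},
    {"dx":9,"dy":-218,"dz":0,"wx":0,"wy":0,"wz":-0.155},
    {"dx":9,"dy":-234,"dz":0,"wx":0,"wy":0,"wz":-0.165},
    {"dx":9,"dy":-247,"dz":0,"wx":0,"wy":0,"wz":-0.17},
    {"dx":9,"dy":-256,"dz":0,"wx":0,"wy":0,"wz":-0.17},
    {"dx":9,"dy":-261,"dz":0,"wx":0,"wy":0,"wz":-0.17},
    {"dx":9,"dy":-262,"dz":0,"wx":0,"wy":0,"wz":-0.17},
    {"dx":9,"dy":-262,"dz":0,"wx":0,"wy":0,"wz":-0.17},
    {"dx":9,"dy":-262,"dz":0,"wx":0,"wy":0,"wz":-0.17},
  ],
)

```text
clock: 7.62
ee_pos: [0.4378, -0.3212, 0.2261]
tcp_rot: [0.0, -0.085, 0.996, 0.0]
force: [-0.1, -0.1, -2.6]
grip_width: 0.0134
```

```bash
python3 - <<'E'
from h import *
s=get_state(); print(s["force"],s["grip_width"],s["qpos"])
delta([.438,-.322,.104],np.pi+.17)
a=snap("top","top3.png"); b=snap("side","side3.png")
cv2.imwrite("pics/v3.png",np.hstack([cv2.resize(a[150:290,190:490],(400,187)),cv2.resize(b[100:400,200:500],(187,187))])[:,:,::-1])
c=np.vstack([a[150:290,190:490],b[110:400,200:500]]); cv2.imwrite("pics/v3.png",cv2.resize(c,None,fx=1.39,fy=1.39)[:,:,::-1])
E
```

```text
[-0.14884329 -0.07399843 -2.63968604] 0.013395385498435008 [-6.79114395e-01  3.98054712e-02  1.92566081e+00  4.97279926e-04
  1.17641028e+00 -2.42074095e+00]
at [ 0.4378 -0.3212  0.2261] t 7.62 move [ -0.   -0.9 122.1] turn [0.0005 0.0002 0.0006]
```

View pics/v3.png

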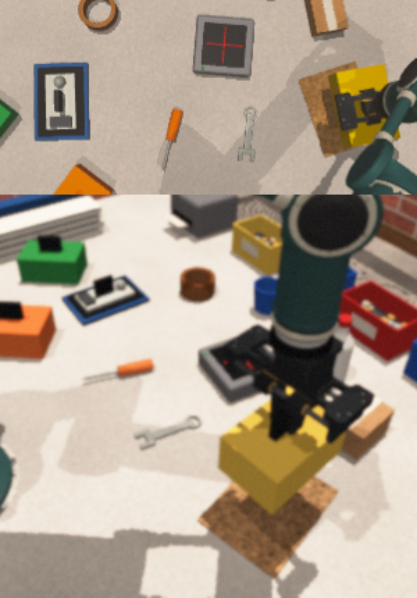

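The cover hangs level over the mat. The tray is on the dock, ball toward world +x, and undisturbed. I'll lower it; the rim should touch after about 122 mm.

move_arm(
  steps=[
    {"dx":0,"dy":-1,"dz":4,"wx":0,"wy":0,"wz":0},
    {"dx":0,"dy":-1,"dz":12,"wx":0,"wy":0,"wz":0},
    {"dx":0,"dy":-1,"dz":24,"wx":0,"wy":0,"wz":0},
    {"dx":0,"dy":-1,"dz":38,"wx":0,"wy":0,"wz":0},
    {"dx":0,"dy":-1,"dz":52,"wx":0,"wy":0,"wz":0},
    {"dx":0,"dy":-1,"dz":66,"wx":0,"wy":0,"wz":0},
    {"dx":0,"dy":-1,"dz":79,"wx":0,"wy":0,"wz":0},
    {"dx":0,"dy":-1,"dz":90,"wx":0,"wy":0,"wz":0},
    {"dx":0,"dy":-1,"dz":99,"wx":0,"wy":0,"wz":0},
    {"dx":0,"dy":-1,"dz":106,"wx":0,"wy":0,"wz":0},
    {"dx":0,"dy":-1,"dz":111,"wx":0,"wy":0,"wz":0},
    {"dx":0,"dy":-1,"dz":115,"wx":0,"wy":0,"wz":0},
    {"dx":0,"dy":-1,"dz":118,"wx":0,"wy":0,"wz":0},
    {"dx":0,"dy":-1,"dz":120,"wx":0,"wy":0,"wz":0},
    {"dx":0,"dy":-1,"dz":121,"wx":0,"wy":0,"wz":0},
    {"dx":0,"dy":-1,"dz":121,"wx":0,"wy":0,"wz":0},
    {"dx":0,"dy":-1,"dz":121,"wx":0,"wy":0,"wz":0},
  ],
)

```text
clock: 9.13
ee_pos: [0.4383, -0.3231, 0.1056]
tcp_rot: [0.0, -0.085, 0.996, -0.0]
force: [0.1, -0.6, -1.7]
grip_width: 0.0137
```

move_arm(
  steps=[
    {"dx":0,"dy":0,"dz":0.5,"wx":0,"wy":0,"wz":0},
    {"dx":0,"dy":0,"dz":1,"wx":0,"wy":0,"wz":0},
    {"dx":0,"dy":0,"dz":1,"wx":0,"wy":0,"wz":0},
  ],
)

```text
clock: 9.38
ee_pos: [0.4381, -0.3229, 0.1044]
tcp_rot: [0.0, -0.085, 0.996, -0.0]
force: [0.6, -0.7, -2.7]
grip_width: 0.014
```

move_arm(
  steps=[
    {"dx":0,"dy":0,"dz":0.5,"wx":0,"wy":0,"wz":0},
    {"dx":0,"dy":0,"dz":1,"wx":0,"wy":0,"wz":0},
    {"dx":0,"dy":0,"dz":1,"wx":0,"wy":0,"wz":0},
    {"dx":0,"dy":0,"dz":1,"wx":0,"wy":0,"wz":0},
  ],
)

```text
clock: 9.72
ee_pos: [0.4381, -0.3229, 0.1042]
tcp_rot: [0.0, -0.085, 0.996, -0.0]
force: [-2.6, 1.6, 5.2]
grip_width: 0.0142
```

The wrist force turned to +5 N, so the cover is on the mat. I'll release and rise.

move_arm(
  jaw=50,
  steps=[
    {"dx":0,"dy":0,"dz":0,"wx":0,"wy":0,"wz":0},
    {"dx":0,"dy":0,"dz":0,"wx":0,"wy":0,"wz":0},
    {"dx":0,"dy":0,"dz":0,"wx":0,"wy":0,"wz":0},
    {"dx":0,"dy":0,"dz":0,"wx":0,"wy":0,"wz":0},
    {"dx":0,"dy":0,"dz":0,"wx":0,"wy":0,"wz":0},
    {"dx":0,"dy":0,"dz":0,"wx":0,"wy":0,"wz":0},
    {"dx":0,"dy":0,"dz":0,"wx":0,"wy":0,"wz":0},
  ],
)

```text
clock: 10.3
ee_pos: [0.4381, -0.3229, 0.1031]
tcp_rot: [0.0, -0.085, 0.996, 0.0]
force: [0.0, 1.2, 0.5]
grip_width: 0.05
```

move_arm(
  steps=[
    {"dx":0,"dy":0,"dz":-5,"wx":0,"wy":0,"wz":0},
    {"dx":0,"dy":0,"dz":-15,"wx":0,"wy":0,"wz":0},
    {"dx":0,"dy":0,"dz":-30,"wx":0,"wy":0,"wz":0},
    {"dx":0,"dy":0,"dz":-50,"wx":0,"wy":0,"wz":0},
    {"dx":0,"dy":0,"dz":-75,"wx":0,"wy":0,"wz":0},
    {"dx":0,"dy":0,"dz":-95,"wx":0,"wy":0,"wz":0},
    {"dx":0,"dy":0,"dz":-110,"wx":0,"wy":0,"wz":0},
    {"dx":0,"dy":0,"dz":-116,"wx":0,"wy":0,"wz":0},
    {"dx":0,"dy":0,"dz":-116,"wx":0,"wy":0,"wz":0},
  ],
)

```text
clock: 11.05
ee_pos: [0.4392, -0.3238, 0.2222]
tcp_rot: [0.002, -0.085, 0.996, -0.002]
force: [0.1, -0.1, 0.4]
grip_width: 0.0499
```

```bash
python3 - <<'E'
from h import *
im=cv2.imread("pics/top3.png")
cv2.imwrite("pics/crop3.png",cv2.resize(im[185:265,205:265],None,fx=7,fy=7,interpolation=2))
delta([.460,.345,.19],np.pi)
print("old top TCP ref glass etc"); 
for p in [(.46,.345,.069),(.506,.345,.032)]: print(w2pix("top",p))
E
```

```text
at [ 0.4392 -0.3238  0.2222] t 11.05 move [-133.7  655.7   30.1] turn [-0.0035  0.0039  0.1702]
old top TCP ref glass etc
[230.33129148 222.98329081]
[232.78399576 209.49801856]
```

View pics/crop3.png

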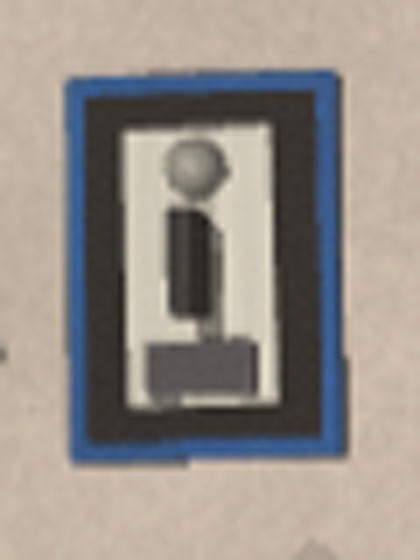

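The tray shows clearly: plate corners at about (123,126), (272,124), (278,405) and (127,408) in the crop, ball at (195,168), handle top from (168,208) to (208,318). I'll turn those into positions.

```bash
python3 - <<'E'
from h import *
f=lambda p,z:pix2w("top",(205+p[0]/7-.5,185+p[1]/7-.5),z)
C=np.array([f(p,.023) for p in[(123,126),(272,124),(278,405),(127,408)]])
c=C.mean(0); ax=C[0]+C[1]-C[2]-C[3]; yaw=np.arctan2(ax[1],ax[0]); print(c,"yaw",yaw,np.linalg.norm(ax)/2,np.linalg.norm(C[0]-C[1]))
print("ball",f((195,168),.015+.04-.023),"handle",f((187,262),.069))
delta([c[0],c[1],.19],np.pi+yaw)
E
```

```text
[0.46425382 0.34557554 0.023     ] yaw 0.025695857971397142 0.13236878778494018 0.0706241175036689
ball [0.50929525 0.34643237 0.032     ] handle [0.46332681 0.34220854 0.069     ]
at [ 0.4392 -0.3238  0.2222] t 11.05 move [-138.   655.6   30.1] turn [-0.0036  0.0038  0.1445]
```

Plate size 132×71 mm (130×70 given), centre (0.464, 0.345), yaw 0.026 rad; handle and ball agree. I'll go above it.

move_arm(
  steps=[
    {"dx":-2,"dy":10,"dz":0,"wx":0,"wy":0,"wz":0.01},
    {"dx":-7,"dy":32,"dz":0,"wx":0,"wy":0,"wz":0.03},
    {"dx":-14,"dy":68,"dz":0,"wx":0,"wy":0,"wz":0.05},
    {"dx":-22,"dy":105,"dz":0,"wx":0,"wy":0,"wz":0.08},
    {"dx":-30,"dy":143,"dz":0,"wx":-0.003,"wy":0.003,"wz":0.11},
    {"dx":-38,"dy":181,"dz":0,"wx":-0.003,"wy":0.003,"wz":0.145},
    {"dx":-46,"dy":219,"dz":0,"wx":-0.003,"wy":0.003,"wz":0.145},
    {"dx":-54,"dy":257,"dz":0,"wx":-0.003,"wy":0.003,"wz":0.145},
    {"dx":-62,"dy":295,"dz":0,"wx":-0.003,"wy":0.003,"wz":0.145},
    {"dx":-70,"dy":333,"dz":0,"wx":-0.003,"wy":0.003,"wz":0.145},
    {"dx":-78,"dy":371,"dz":0,"wx":-0.003,"wy":0.003,"wz":0.145},
    {"dx":-86,"dy":409,"dz":0,"wx":-0.003,"wy":0.003,"wz":0.145},
    {"dx":-94,"dy":447,"dz":0,"wx":-0.003,"wy":0.003,"wz":0.145},
    {"dx":-102,"dy":485,"dz":0,"wx":-0.003,"wy":0.003,"wz":0.145},
    {"dx":-110,"dy":523,"dz":5,"wx":-0.003,"wy":0.003,"wz":0.145},
    {"dx":-118,"dy":561,"dz":10,"wx":-0.003,"wy":0.003,"wz":0.145},
    {"dx":-126,"dy":597,"dz":15,"wx":-0.003,"wy":0.003,"wz":0.145},
    {"dx":-132,"dy":627,"dz":22,"wx":-0.003,"wy":0.003,"wz":0.145},
    {"dx":-136,"dy":647,"dz":27,"wx":-0.003,"wy":0.003,"wz":0.145},
    {"dx":-138,"dy":655,"dz":30,"wx":-0.003,"wy":0.003,"wz":0.145},
  ],
)

```text
clock: 12.72
ee_pos: [0.4618, 0.3482, 0.187]
tcp_rot: [-0.003, -0.014, 1.0, 0.001]
force: [0.2, -0.7, 0.2]
grip_width: 0.0502
```

move_arm(
  jaw=50,
  steps=[
    {"dx":0,"dy":0,"dz":0,"wx":0,"wy":0,"wz":0},
    {"dx":0,"dy":0,"dz":0,"wx":0,"wy":0,"wz":0},
    {"dx":0,"dy":0,"dz":0,"wx":0,"wy":0,"wz":0},
  ],
)

```text
clock: 12.97
ee_pos: [0.463, 0.3447, 0.1889]
tcp_rot: [-0.002, -0.012, 1.0, 0.001]
force: [1.0, -0.2, 0.8]
grip_width: 0.05
```

```bash
python3 - <<'E'
from h import *
s=get_state(); im=snap("wrist","w4.png"); delta([.464,.3455,.058],np.pi+.025,s)
cv2.imwrite("pics/w4c.png",cv2.resize(im[90:310,190:470],None,fx=2,fy=2)[:,:,::-1])
g=lambda p:((w2pix("wrist",p,s)-[190,90])*2).round().tolist()
print("handle centre",g([.464,.3455,.069]),"ball",g([.510,.3465,.032]),"corners",[g([.464+a*.065-b*.0009,.3455+b*.035+a*.0016,.023]) for a in(-1,1) for b in(-1,1)])
E
```

```text
at [0.463  0.3447 0.1889] t 12.97 move [ -1.5   0.6 130.9] turn [ 0.0017 -0.0036 -0.0006]
handle centre [268.0, 217.0] ball [268.0, 278.0] corners [[197.0, 64.0], [339.0, 63.0], [206.0, 302.0], [330.0, 302.0]]
```

View pics/w4c.png

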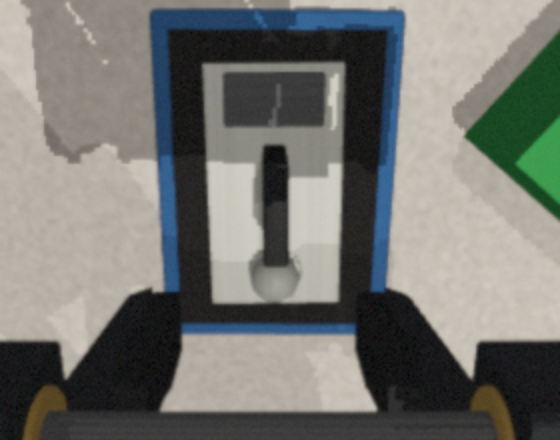

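The plate corners appear at (203,63), (345,63), (213,303), (340,303) in the crop, about 7 px right of the prediction. That puts the tray about 3 mm further in +y. I'll descend at y ≈ 0.348.

move_arm(
  jaw=44,
  steps=[
    {"dx":-1,"dy":2,"dz":8,"wx":0.001,"wy":-0.003,"wz":0},
    {"dx":-1.5,"dy":3,"dz":25,"wx":0.001,"wy":-0.003,"wz":0},
    {"dx":-1.5,"dy":3,"dz":45,"wx":0.001,"wy":-0.003,"wz":0},
    {"dx":-1.5,"dy":3,"dz":65,"wx":0.001,"wy":-0.003,"wz":0},
    {"dx":-1.5,"dy":3,"dz":82,"wx":0.001,"wy":-0.003,"wz":0},
    {"dx":-1.5,"dy":3,"dz":97,"wx":0.001,"wy":-0.003,"wz":0},
    {"dx":-1.5,"dy":3,"dz":110,"wx":0.001,"wy":-0.003,"wz":0},
    {"dx":-1.5,"dy":3,"dz":120,"wx":0.001,"wy":-0.003,"wz":0},
    {"dx":-1.5,"dy":3,"dz":127,"wx":0.001,"wy":-0.003,"wz":0},
    {"dx":-1.5,"dy":3,"dz":130.5,"wx":0.001,"wy":-0.003,"wz":0},
    {"dx":-1.5,"dy":3,"dz":130.5,"wx":0.001,"wy":-0.003,"wz":0},
    {"dx":-1.5,"dy":3,"dz":130.5,"wx":0.001,"wy":-0.003,"wz":0},
  ],
)

```text
clock: 14.02
ee_pos: [0.4645, 0.3496, 0.0592]
tcp_rot: [0.0, -0.013, 1.0, 0.001]
force: [-0.2, -0.8, 0.2]
grip_width: 0.0441
```

move_arm(
  jaw=19,
  steps=[
    {"dx":0,"dy":0,"dz":0,"wx":0,"wy":0,"wz":0},
    {"dx":0,"dy":0,"dz":0,"wx":0,"wy":0,"wz":0},
    {"dx":0,"dy":0,"dz":0,"wx":0,"wy":0,"wz":0},
    {"dx":0,"dy":0,"dz":0,"wx":0,"wy":0,"wz":0},
    {"dx":0,"dy":0,"dz":0,"wx":0,"wy":0,"wz":0},
    {"dx":0,"dy":0,"dz":0,"wx":0,"wy":0,"wz":0},
  ],
)

```text
clock: 14.52
ee_pos: [0.4642, 0.3495, 0.0589]
tcp_rot: [0.0, -0.013, 1.0, 0.001]
force: [0.5, -0.6, 0.9]
grip_width: 0.0193
```

move_arm(
  jaw=14,
  steps=[
    {"dx":0,"dy":0,"dz":0,"wx":0,"wy":0,"wz":0},
    {"dx":0,"dy":0,"dz":0,"wx":0,"wy":0,"wz":0},
    {"dx":0,"dy":0,"dz":0,"wx":0,"wy":0,"wz":0},
    {"dx":0,"dy":0,"dz":0,"wx":0,"wy":0,"wz":0},
  ],
)

```text
clock: 14.85
ee_pos: [0.4641, 0.3492, 0.0587]
tcp_rot: [-0.0, -0.013, 1.0, 0.001]
force: [0.3, -1.5, 1.7]
grip_width: 0.0138
```

move_arm(
  jaw=0,
  steps=[
    {"dx":0,"dy":0,"dz":0,"wx":0,"wy":0,"wz":0},
    {"dx":0,"dy":0,"dz":0,"wx":0,"wy":0,"wz":0},
    {"dx":0,"dy":0,"dz":0,"wx":0,"wy":0,"wz":0},
    {"dx":0,"dy":0,"dz":0,"wx":0,"wy":0,"wz":0},
    {"dx":0,"dy":0,"dz":0,"wx":0,"wy":0,"wz":0},
    {"dx":0,"dy":0,"dz":0,"wx":0,"wy":0,"wz":0},
  ],
)

```text
clock: 15.35
ee_pos: [0.4641, 0.3493, 0.0587]
tcp_rot: [-0.0, -0.013, 1.0, 0.001]
force: [0.4, -2.6, 2.6]
grip_width: 0.0114
```

Gripped at 11.4 mm on the 12 mm handle. I'll lift gently to the carrying height, with the underside at about 0.145.

move_arm(
  steps=[
    {"dx":0,"dy":0,"dz":-1,"wx":0,"wy":0,"wz":0},
    {"dx":0,"dy":0,"dz":-3,"wx":0,"wy":0,"wz":0},
    {"dx":0,"dy":0,"dz":-6,"wx":0,"wy":0,"wz":0},
    {"dx":0,"dy":0,"dz":-10,"wx":0,"wy":0,"wz":0},
    {"dx":0,"dy":0,"dz":-15,"wx":0,"wy":0,"wz":0},
    {"dx":0,"dy":0,"dz":-21,"wx":0,"wy":0,"wz":0},
    {"dx":0,"dy":0,"dz":-28,"wx":0,"wy":0,"wz":0},
    {"dx":0,"dy":0,"dz":-36,"wx":0,"wy":0,"wz":0},
    {"dx":0,"dy":0,"dz":-45,"wx":0,"wy":0,"wz":0},
    {"dx":0,"dy":0,"dz":-54,"wx":0,"wy":0,"wz":0},
    {"dx":0,"dy":0,"dz":-63,"wx":0,"wy":0,"wz":0},
    {"dx":0,"dy":0,"dz":-72,"wx":0,"wy":0,"wz":0},
    {"dx":0,"dy":0,"dz":-81,"wx":0,"wy":0,"wz":0},
    {"dx":0,"dy":0,"dz":-90,"wx":0,"wy":0,"wz":0},
    {"dx":0,"dy":0,"dz":-99,"wx":0,"wy":0,"wz":0},
    {"dx":0,"dy":0,"dz":-108,"wx":0,"wy":0,"wz":0},
    {"dx":0,"dy":0,"dz":-116,"wx":0,"wy":0,"wz":0},
    {"dx":0,"dy":0,"dz":-123,"wx":0,"wy":0,"wz":0},
    {"dx":0,"dy":0,"dz":-128,"wx":0,"wy":0,"wz":0},
    {"dx":0,"dy":0,"dz":-130,"wx":0,"wy":0,"wz":0},
  ],
)

```text
clock: 17.02
ee_pos: [0.4645, 0.3495, 0.1898]
tcp_rot: [0.001, -0.013, 1.0, 0.001]
force: [0.3, -0.2, -3.8]
grip_width: 0.0118
```

move_arm(
  steps=[
    {"dx":0,"dy":0,"dz":0,"wx":0,"wy":0,"wz":0},
    {"dx":0,"dy":0,"dz":0,"wx":0,"wy":0,"wz":0},
    {"dx":0,"dy":0,"dz":0,"wx":0,"wy":0,"wz":0},
    {"dx":0,"dy":0,"dz":0,"wx":0,"wy":0,"wz":0},
  ],
)

```text
clock: 17.35
ee_pos: [0.4638, 0.3489, 0.188]
tcp_rot: [-0.0, -0.013, 1.0, 0.001]
force: [0.0, 0.1, -3.8]
grip_width: 0.0118
```

```bash
python3 - <<'E'
from h import *
s=get_state(); print(s["force"],s["wrist_torque"],s["grip_width"])
im=snap("side","side5.png"); u,v=w2pix("side",s["ee_pos"]).astype(int); print(u,v)
y0=max(0,v-70);x0=max(0,u-90)
cv2.imwrite("pics/s5.png",cv2.resize(im[y0:y0+140,x0:x0+180],None,fx=4,fy=4)[:,:,::-1])
# side view cross-check of the glass: pixel of cross in side0 at (373,228)
print("glass side",pix2w("side",(373,228),.045))
delta([.5945,-.043,.188],np.pi+.025,s)
E
```

```text
[ 1.70996292e-03  1.25404302e-01 -3.75567470e+00] [0.00997701 0.00018417 0.02708102] 0.011799817157710673
269 138
glass side [ 0.58557996 -0.04229385  0.045     ]
at [0.4638 0.3489 0.188 ] t 17.35 move [-120.8 -395.1   -0.5] turn [ 0.001  -0.0009  0.0002]
```

View pics/s5.png

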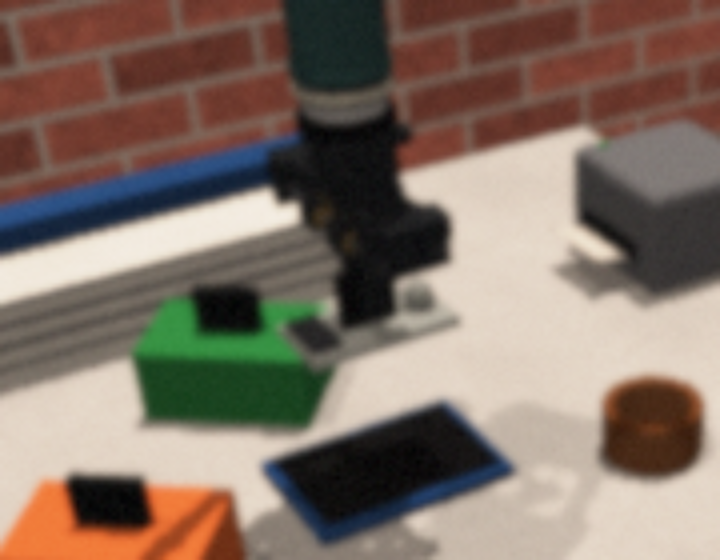

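The tray hangs level in the fingers, ball in its pocket at (418,295) in the crop, and the dock is empty. I'll carry it gently to the scanner.

move_arm(
  steps=[
    {"dx":0,"dy":-1,"dz":0,"wx":0,"wy":0,"wz":0},
    {"dx":-1,"dy":-4,"dz":0,"wx":0,"wy":0,"wz":0},
    {"dx":-3,"dy":-9,"dz":0,"wx":0,"wy":0,"wz":0},
    {"dx":-5,"dy":-16,"dz":0,"wx":0,"wy":0,"wz":0},
    {"dx":-8,"dy":-25,"dz":0,"wx":0,"wy":0,"wz":0},
    {"dx":-11,"dy":-36,"dz":0,"wx":0,"wy":0,"wz":0},
    {"dx":-15,"dy":-48,"dz":0,"wx":0,"wy":0,"wz":0},
    {"dx":-19,"dy":-61,"dz":0,"wx":0,"wy":0,"wz":0},
    {"dx":-23,"dy":-75,"dz":0,"wx":0,"wy":0,"wz":0},
    {"dx":-27,"dy":-89,"dz":0,"wx":0,"wy":0,"wz":0},
    {"dx":-31,"dy":-103,"dz":0,"wx":0,"wy":0,"wz":0},
    {"dx":-35,"dy":-117,"dz":0,"wx":0,"wy":0,"wz":0},
    {"dx":-39,"dy":-131,"dz":0,"wx":0,"wy":0,"wz":0},
    {"dx":-43,"dy":-145,"dz":0,"wx":0,"wy":0,"wz":0},
    {"dx":-47,"dy":-159,"dz":0,"wx":0,"wy":0,"wz":0},
    {"dx":-51,"dy":-173,"dz":0,"wx":0,"wy":0,"wz":0},
    {"dx":-55,"dy":-187,"dz":0,"wx":0,"wy":0,"wz":0},
    {"dx":-59,"dy":-201,"dz":0,"wx":0,"wy":0,"wz":0},
    {"dx":-63,"dy":-215,"dz":0,"wx":0,"wy":0,"wz":0},
    {"dx":-67,"dy":-229,"dz":0,"wx":0,"wy":0,"wz":0},
  ],
)

```text
clock: 19.07
ee_pos: [0.5371, 0.1199, 0.1884]
tcp_rot: [0.0, -0.012, 1.0, 0.001]
force: [-0.6, -0.2, -3.3]
grip_width: 0.0117
```

move_arm(
  steps=[
    {"dx":-4,"dy":-14,"dz":0,"wx":0,"wy":0,"wz":0},
    {"dx":-8,"dy":-28,"dz":0,"wx":0,"wy":0,"wz":0},
    {"dx":-12,"dy":-42,"dz":0,"wx":0,"wy":0,"wz":0},
    {"dx":-16,"dy":-56,"dz":0,"wx":0,"wy":0,"wz":0},
    {"dx":-20,"dy":-70,"dz":0,"wx":0,"wy":0,"wz":0},
    {"dx":-24,"dy":-84,"dz":0,"wx":0,"wy":0,"wz":0},
    {"dx":-28,"dy":-98,"dz":0,"wx":0,"wy":0,"wz":0},
    {"dx":-32,"dy":-112,"dz":0,"wx":0,"wy":0,"wz":0},
    {"dx":-36,"dy":-125,"dz":0,"wx":0,"wy":0,"wz":0},
    {"dx":-40,"dy":-136,"dz":0,"wx":0,"wy":0,"wz":0},
    {"dx":-44,"dy":-145,"dz":0,"wx":0,"wy":0,"wz":0},
    {"dx":-47,"dy":-152,"dz":0,"wx":0,"wy":0,"wz":0},
    {"dx":-49,"dy":-158,"dz":0,"wx":0,"wy":0,"wz":0},
    {"dx":-51,"dy":-162,"dz":0,"wx":0,"wy":0,"wz":0},
    {"dx":-52,"dy":-165,"dz":0,"wx":0,"wy":0,"wz":0},
    {"dx":-52,"dy":-166,"dz":0,"wx":0,"wy":0,"wz":0},
    {"dx":-52,"dy":-166,"dz":0,"wx":0,"wy":0,"wz":0},
    {"dx":-52,"dy":-166,"dz":0,"wx":0,"wy":0,"wz":0},
    {"dx":-52,"dy":-166,"dz":0,"wx":0,"wy":0,"wz":0},
    {"dx":-52,"dy":-166,"dz":0,"wx":0,"wy":0,"wz":0},
  ],
)

```text
clock: 20.73
ee_pos: [0.5929, -0.0423, 0.1881]
tcp_rot: [0.0, -0.013, 1.0, 0.001]
force: [-0.5, -1.0, -3.3]
grip_width: 0.0113
```

```bash
python3 - <<'E'
from h import *
s=get_state(); print(s["force"],s["grip_width"],np.abs(s["qd"]).max()); delta([.592,-.043,.188],np.pi+.025,s)
a=snap("top","top6.png"); b=snap("side","side6.png")
c=np.hstack([cv2.resize(a[110:290,300:490],(400,379)),cv2.resize(b[130:400,300:500],(281,379))])
cv2.imwrite("pics/v6.png",c[:,:,::-1])
E
```

```text
[-0.52601126 -0.98245826 -3.28032419] 0.01131974440935766 0.0020689578262952134
at [ 0.5929 -0.0423  0.1881] t 20.73 move [ 1.  -0.6  0.1] turn [0.0018 0.0001 0.0007]
```

View pics/v6.png

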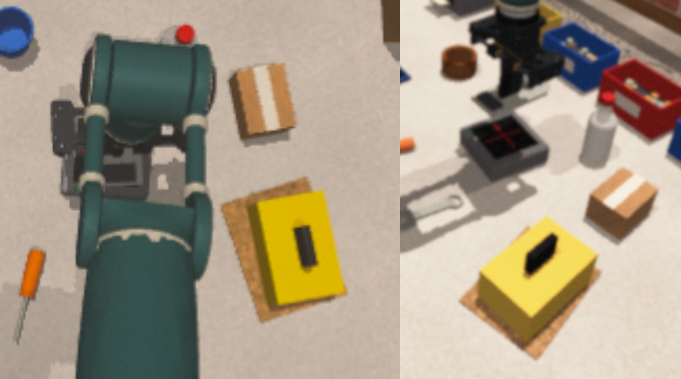

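The cover stands upright on the mat, and spray and carton look untouched. The tray is over the scanner, but the arm hides the ball. I'll check the cover offset numerically and the ball with the wrist camera.

```bash
python3 - <<'E'
from h import *
im=cv2.imread("pics/top6.png"); hsv=cv2.cvtColor(im,cv2.COLOR_BGR2HSV); m=cv2.inRange(hsv,(22,120,150),(35,255,255)); m[:,:400]=0; m[:,480:]=0
c=max(cv2.findContours(m,0,1)[0],key=cv2.contourArea)[:,0].astype(float)
print(cv2.minAreaRect(np.float32([pix2w("top",p,.073)[:2]*1000 for p in c])))
w=snap("wrist","w6.png"); cv2.imwrite("pics/w6c.png",cv2.resize(w[90:310,190:470],None,fx=2,fy=2)[:,:,::-1])
E
```

```text
((440.58306884765625, -324.9154052734375), (157.3952178955078, 102.9255142211914), 9.882479667663574)
```

View pics/w6c.png

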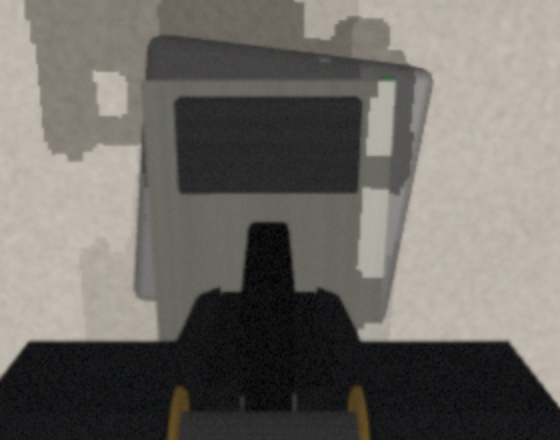

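The cover top centre measures (0.441, -0.325), about 5 mm from the mat centre, and its size matches. In the wrist view the tray lies level over the scanner, though the fingers hide the ball. Holding still briefly, then a last side crop.

move_arm(
  steps=[
    {"dx":0,"dy":0,"dz":0,"wx":0,"wy":0,"wz":0},
    {"dx":0,"dy":0,"dz":0,"wx":0,"wy":0,"wz":0},
    {"dx":0,"dy":0,"dz":0,"wx":0,"wy":0,"wz":0},
    {"dx":0,"dy":0,"dz":0,"wx":0,"wy":0,"wz":0},
    {"dx":0,"dy":0,"dz":0,"wx":0,"wy":0,"wz":0},
    {"dx":0,"dy":0,"dz":0,"wx":0,"wy":0,"wz":0},
  ],
)

```text
clock: 21.38
ee_pos: [0.593, -0.0427, 0.1881]
tcp_rot: [0.0, -0.013, 1.0, 0.001]
force: [0.8, -0.8, -3.6]
grip_width: 0.0118
```

```bash
python3 - <<'E'
from h import *
s=get_state(); b=snap("side","side7.png"); print(w2pix("side",s["ee_pos"]),w2pix("side",s["ee_pos"]+np.array([.046,0.001,-.026])),s["force"],s["grip_width"])
cv2.imwrite("pics/s7.png",cv2.resize(b[140:240,320:440],None,fx=5,fy=5,interpolation=2)[:,:,::-1])
E
```

```text
[378.94703269 186.0966645 ] [391.56182061 188.40348843] [ 0.81518385 -0.76412555 -3.59611444] 0.011795653825430344
```

View pics/s7.png

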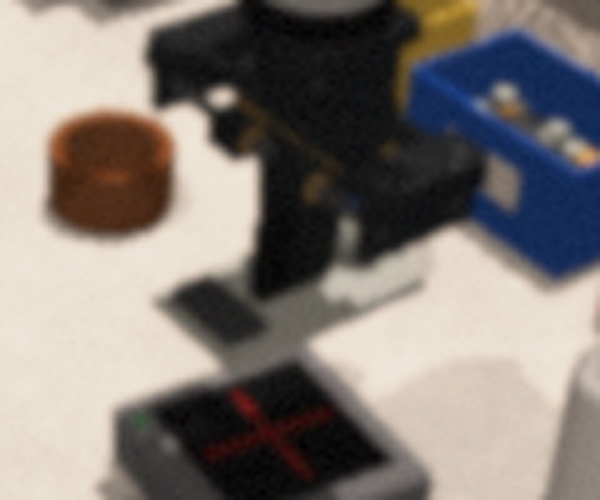

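The ball shows at about (355,250) in the crop, against (358,242) predicted for the pocket. The tray is level and still, so I'm handing in.

```bash
python3 -c "
from workcell import close_job
print(close_job())"
```

```text
the job is handed in; nothing more can be done
None
```

The yellow cover is on the cork mat, released, and the tray is being held over the scanner. I handed the job in at about 21.4 s of the 72 s; no verdict came back.

**Cover:** it stands upright about 5 mm from the mat centre in the top view. It is turned about 8° from the mat's axes, because the last joint's range didn't allow full alignment.

**Tray:** the gripper is at (0.593, -0.043, 0.188), within about 1 mm of the glass centre as the top camera gives it. The underside is about 10 cm above the glass. It is level and still, with the jaws at 11.8 mm on the 12 mm handle and about 3.6 N of load.

**Ball:** the last side view shows it within about 2 px of where the pocket should be. The arm and fingers hid it in the top and wrist views.

**Bystanders:** I checked these only by eye. The tape and scanner area (last picture), and the carton, spray and screwdriver (a moment earlier), looked unmoved. Nothing passed low over the tub or wrench.

**Disagreements:**
- The wrist camera put both the cover and the tray 3–5 mm further in +y than the top camera, so I used values nearer the wrist's. Both grasps held.
- A rough side-view reading of the glass differed by about 8 mm in x, within the 40 mm limit.
- My first move call was refused for missing keys and moved nothing.

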